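# Index the creasing drum and hold its lock bolt from behind

## Robot

A 6-joint arm with a two-finger parallel gripper is mounted at the origin on the work surface. World frame = base frame: x ahead of the robot, y to its left, z up, the work surface at z = 0. Lengths are in m, angles in rad, forces in N, time in s.
With the tool pointing down it reaches from about 0.325 to 0.925 m from the base axis. Payload 3.1 kg.
Tool frame: the origin (TCP) lies between the finger pads; the fingertips stand 8 mm ahead of it and the grasp point (between the pads) lies 11 mm behind it; z points along the fingers, y is the line along which they close (so a half turn about z gives the same grasp; the last joint's range is limited). The gripper opens to 85 mm and grips with 20 to 120 N. Pads are 22 mm wide; open, the fingers measure 114 mm over their backs; the gripper's body (76 mm by 85 mm) begins 54 mm behind the grasp point. The pads swing forward as they close: fully open they stand 13 mm farther back than shut.
Start: joints at [0.989, 0.217, 1.613, -0, 1.311, -0.112], TCP at [0.283, 0.557, 0.239] pointing down, gripper open.
Joint ranges: [-2.75, 2.75], [-0.78, 2.1], [0.31, 2.55], [-1.13, 4.27], [0.13, 2.63], [-2.58, 2.58]. Speed limits (rad/s): [2.79, 2.79, 3.14, 3.14, 3.14, 3.14].

## Interface

Orientations are given as a unit quaternion [x, y, z, w].
In Python, from cell import r gives the robot as it stands.
- The arm moves only by the tool drive_tool, never from a script. Its argument "moves" is a list of rows, each an object of numbers: "x", "y", "z": the shift along the tool's x, y, z in mm; "wx", "wy", "wz": the turn, a rotation vector about the tool's x, y, z in degrees. In form: [{"x": .., "y": .., "z": .., "wx": .., "wy": .., "wz": ..}, ...]. A call has exactly 10 rows; each row shifts and turns the commanded pose from where the row before left it, along the tool's axes as they then stand; what a row does not reach is not made up. A row lasts 1/12 s, in which the tool goes at most 41.7 mm and 7.16 degrees, less where a joint would pass 70% of its speed; a pose out of reach is approached as far as the arm can. A call with a gripper value outside its range is refused whole. "fingers" is the gripper command: -1 is fully open, 1 is shut, values between are in proportion, set as the call begins (left out, the last holds). The fingers move at their own pace and stop on an object; "newtons" is the grip in N (left out, the last holds). Time passes only in rows, so rows that do not move let the fingers close, or fill a call up. It gives the time, the measured TCP pose, the force, the opening and the grip force at its end, in the units of the state.
- r.sense(): the state, without advancing time (a new reading comes with each control period).
- r.camera(name): name is "side" or "top"; returns a dict with "frame" (420x560x3 uint8, blue, green, red), "camera_matrix" (3x3 intrinsics, pixels), "rvec" (rotation vector, rad) and "tvec" (3), from world to camera coordinates, as OpenCV has them. Camera axes: x right, y down, z forward; pixel columns grow to the right and rows downward; lengths in m; the calibration is good to about 2 mm. A picture is of the moment at which its call begins. There is no depth.
- r.job_done(): hands the job in; it is judged then, once.
The state is a dict: "time": time; "joints": joint angles; "joint_vel": joint speeds; "joint_efforts": joint torques, N m; "tcp_pos": TCP position; "tcp_rot": TCP orientation; "contact_force": force on the tool from outside, world axes, zero at the start; "torque": the same for the moment, N m; "opening": finger opening in m; "finger_force": force on a finger pad.
Only numpy, scipy, OpenCV 4.12 (cv2) and the standard library are available. Lean on these libraries where they do the work, as an engineer would, in place of code of your own. Each camera call takes 0.05 s, during which the arm holds its last target. There are 200 camera calls.

## Task

Set up the creasing drum for locking: first turn the grey drum so that its yellow stripe faces the black reader block squarely, and let go of it. Then reach down into the narrow gap behind the red bracket, grip the brass bolt head there between the fingers and turn it back upright against the nut driver's pull, so that the bolt cannot turn. Finish while still holding the head upright, with the drum still facing the reader, and leave the other things on the bench where they are.

Things in the scene. Friction and masses are not known exactly. Their poses are not given: they have to be found in the camera images.
- fixture: Drum fixture, fixed to the bench; place and yaw vary. Aluminium plate 180 (x) x 350 mm (y), 12 mm thick, spanning x -90..90, y -150..200 mm in its own frame. Origin on the bench top; x points away from the robot, y left, z up. It carries the bracket and bolt at y = -75 mm and the drum at x 0, y 85 mm.
- bracket_top (a point): Middle of the top rear edge of the red bracket: fixture x 0, y -75 mm, 117 mm up. Plate 80 mm wide (y), 8 mm thick; the black and yellow nut driver (top 104 mm up) is on its near side. Behind it a 60 mm wide gap, open at the top and both ends, then a red fence plate (front face x = 60 mm, 80 mm wide, top 102 mm up).
- bolt_head (a point): Centre of the brass bolt head, mid-gap behind the bracket: 85 mm above the bench, at x 30, y -75 mm of the fixture. A bar 16 mm along the bolt's axis (own x), 12 mm thick (own y), 40 mm tall (own z); axes turn with the bolt. Only the 10 mm shank, towards the bracket, is beside it; below it a lock bar tops out 20 mm above the bench.
- bolt (a joint): Turn of the bolt about fixture x: 0 = head upright (12 mm flats facing fixture +y and -y); positive leans its top towards fixture -y. The nut driver pulls with a steady 0.06 N m or so: it leans on its stop at +0.30 rad and returns there whenever let go. Closing the jaws on the two flats along fixture y turns it upright.
- seat (a point): Fixed point of the fixture at the bolt head's centre (30, -75, 85 mm), with the fixture's axes: x along the bolt away from the robot, y along which the jaws close on the head, z up.
- drum_grip (a point): On the drum's vertical axis, at a height to grip, 92 mm above the bench. Grey upright cylinder, 54 mm across, top 119 mm up; turns with light friction (0.05 N m), stays where left. A yellow stripe 9 mm wide runs down its own +y side and on as a line over its top from near the centre. Axes turn with the drum, z up.
- drum (a joint): Turn of the drum about vertical: 0 = stripe facing the reader squarely; positive is counter-clockwise seen from above. It starts between -1.4 and -0.5 rad (stripe on the far side from the robot), range -2.8..2.8.
- reader (a point): Centre of the red window of the black reader block, fixed on the plate 60 mm from the drum's axis on the fixture's +y side, looking back at the drum; block 50 x 36 mm, top 46 mm above the bench, so fingers that grip the drum's upper part pass above it.
- nut_center (a point): Bystander: centre of a spare steel nut, 22 mm across, 10 mm high, lying on the plate.
- washer_tin: Bystander: small washer jar, 36 mm across, 30 mm high, orange cap, standing on the plate on the robot's side; origin under its centre.
- spray: Bystander: spray can, 60 mm across, 190 mm high, on the right; origin under its centre.
- knife: Bystander: utility knife, 165 mm long, 18 mm high, grey and yellow, on the right; origin on the bench under its middle.
- wrench: Bystander: flat steel wrench, under 200 mm long, lying on the bench on the left; origin under its middle.
- tape: Bystander: roll of paper tape, 90 mm across, 25 mm high, at the back; origin under its centre.

How it is judged:
By the outcome, as a careful person would: the job done as asked, in the order asked, and still so for the second after the job is handed in, while the arm keeps its last pose, push and grip.
It also fails if it takes over 42 s, if anything falls off the work surface, if the arm or the gripper's body presses on something with over 40 N, if the wrist force passes 120 N, or if a joint passes its speed limit or range.

## Working session

There is one attempt and no reset: what is moved stays moved. The work goes in short steps, Python scripts to look and compute and a tool call to move; the robot and the scene stay as the last step left them, time stands still between calls to the robot, and variables do not carry over. Pictures are saved under pics/ and viewed, at most 10 in all, crops included, and the job is handed in when it is done.

Besides the shell and the picture viewer there is one more tool, called as name([rows], argument=value, ...), one row to a line, values as JSON. drive_tool: Moves the arm, as the interface text tells. Its arguments: {"type":"object","properties":{"moves":{"type":"array","items":{"type":"object","properties":{"x":{"type":"number"},"y":{"type":"number"},"z":{"type":"number"},"wx":{"type":"number"},"wy":{"type":"number"},"wz":{"type":"number"}}}},"fingers":{"type":"number"},"newtons":{"type":"number"}},"required":["moves"]}

```bash
mkdir -p pics
python3 - <<'E'
from cell import r
import cv2,numpy as np,pickle
for n in("top","side"):
    c=r.camera(n);cv2.imwrite(f"pics/{n}0.png",cv2.resize(c["frame"],(800,600),interpolation=cv2.INTER_CUBIC));pickle.dump(c,open(n+"0.pkl","wb"))
    R=cv2.Rodrigues(np.array(c["rvec"]))[0];print(n,(-R.T@np.array(c["tvec"]).ravel()).round(3),R[2].round(2))
s=r.sense();print(s)
E
```

```text
top [ 0.371 -0.014  1.242] [ 0.18  0.02 -0.98]
side [-0.028 -0.582  0.994] [ 0.48  0.47 -0.74]
{'time': 0.1, 'joints': array([ 9.88853559e-01,  2.17679566e-01,  1.61476195e+00, -4.99379013e-06,
        1.31130973e+00, -1.12183510e-01]), 'joint_vel': array([ 0.00081112, -0.00060898, -0.00340878, -0.00116419, -0.0011525 ,
       -0.00073702]), 'joint_efforts': array([-6.22952102e-04, -3.98077226e+01, -3.04970026e+01, -2.17961078e-04,
        4.20451455e-03,  3.68080794e-05]), 'tcp_pos': array([0.28249898, 0.55671489, 0.23810443]), 'tcp_rot': array([ 2.32725160e-01,  9.72541945e-01, -1.01576579e-03, -3.64840829e-04]), 'contact_force': array([-0.20431511,  0.36057156, -1.44831543]), 'torque': array([ 0.01767909, -0.00598814, -0.01714632]), 'finger_force': 0.0, 'opening': 0.08522169055272404}
```

View pics/top0.png

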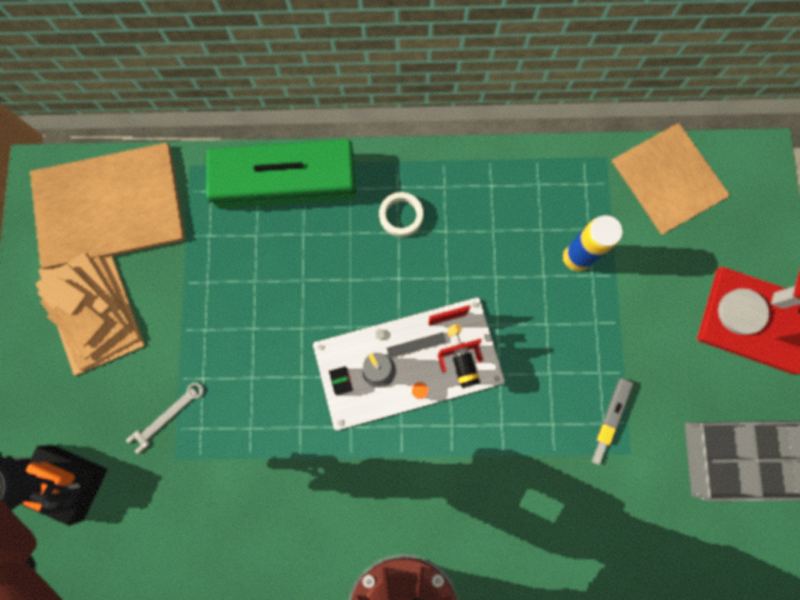

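View pics/side0.png

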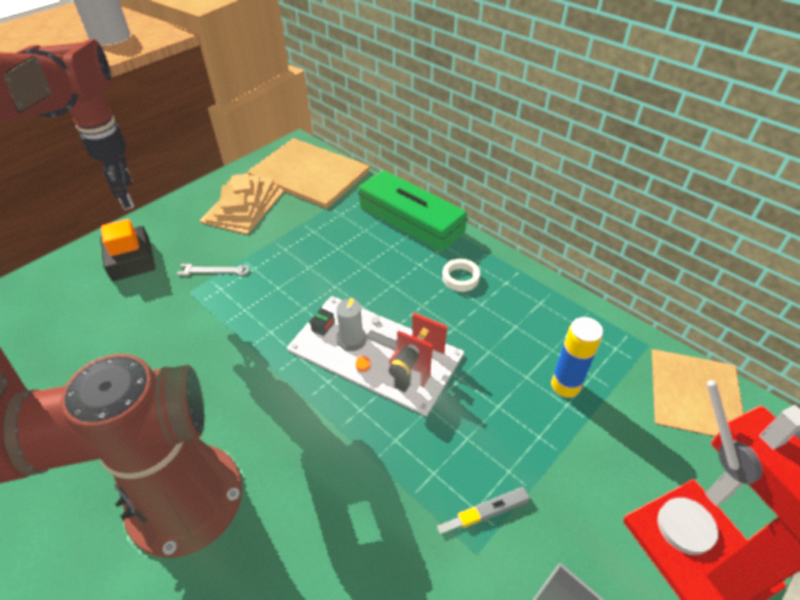

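The top view shows the plate with corners near (315,345), (480,300), (503,383) and (337,430). The drum is at (378,370), the bracket at (460,355) and the head at (455,330). The side view shows the same layout. Next I'll enlarge both.

Run:
```python
import cv2,pickle
f=pickle.load(open("top0.pkl","rb"))["frame"];cv2.imwrite("pics/topc.png",cv2.resize(f[200:310,210:365],None,fx=5,fy=5,interpolation=cv2.INTER_CUBIC))
f=pickle.load(open("side0.pkl","rb"))["frame"];cv2.imwrite("pics/sidec.png",cv2.resize(f[200:295,195:335],None,fx=5.5,fy=5.5,interpolation=cv2.INTER_CUBIC))
```

```text
(no output)
```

View pics/topc.png

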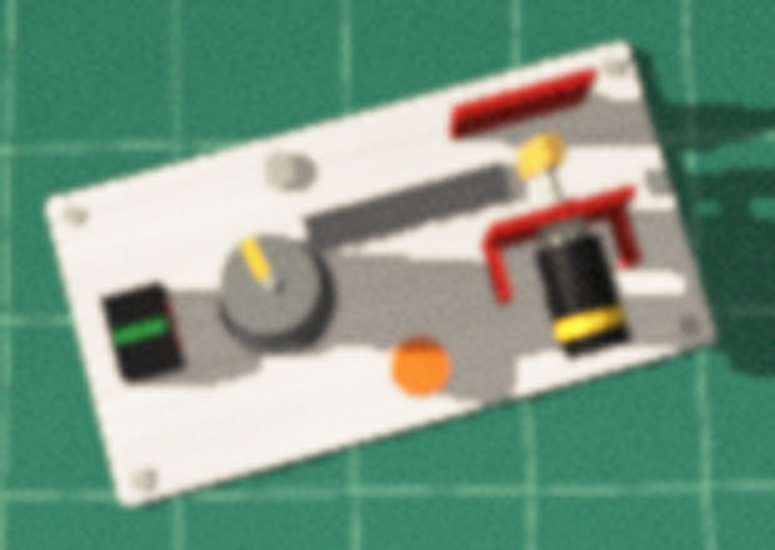

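View pics/sidec.png

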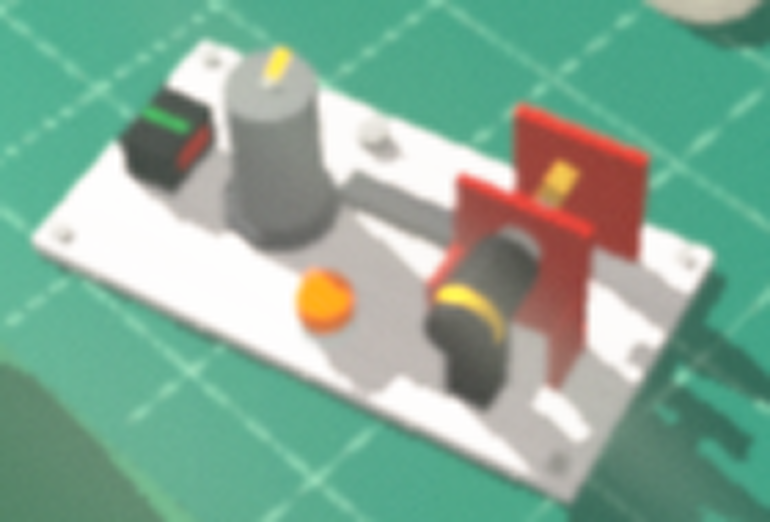

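```bash
cat > geo.py <<'E'
import cv2,numpy as np,pickle
from scipy.optimize import least_squares
C={n:pickle.load(open(n+"0.pkl","rb")) for n in("top","side")}
def nat(n,p):
    p=np.array(p,float); s,o=(5,(210,200)) if n=="top" else (5.5,(195,200))
    return (p+.5)/s-.5+o
def proj(c,P): return cv2.projectPoints(np.array(P,float),c["rvec"],c["tvec"],c["camera_matrix"],None)[0][:,0]
def fw(q,P):
    P=np.array(P,float)/1000;c,s=np.cos(q[2]),np.sin(q[2])
    return np.c_[q[0]+c*P[:,0]-s*P[:,1],q[1]+s*P[:,0]+c*P[:,1],P[:,2]]
def onplane(c,uv,z):
    R=cv2.Rodrigues(np.array(c["rvec"]))[0];t=np.array(c["tvec"]).ravel()
    d=R.T@np.linalg.inv(c["camera_matrix"])@[*uv,1];o=-R.T@t
    return o+d*(z-o[2])/d[2]
E
python3 - <<'E'
from geo import *
co=[(90,200,12),(90,-150,12),(-90,-150,12),(-90,200,12)]
obs={"top":[(47,203),(627,42),(716,342),(122,505)],"side":[(207,40),(713,253),(572,500),(33,240)]}
for use in(["top"],["side"],["top","side"]):
    f=lambda q:np.concatenate([(proj(C[n],fw(q,co))-nat(n,obs[n])).ravel() for n in use])
    s=least_squares(f,[.5,0,.2]);print(use,s.x.round(4),np.abs(s.fun).max().round(2))
q=s.x;np.save("q.npy",q)
print("drum,seat",fw(q,[(0,85,92),(30,-75,85)]).round(4))
for n,a,b in(("top",(248,240),(270,280)),("side",(285,50),(267,82))):
    A=onplane(C[n],nat(n,a),.119);B=onplane(C[n],nat(n,b),.119);ctr=fw(q,[(0,85,119)])[0]
    print(n,"stripe tip rel centre",(A-ctr).round(4),"inner",(B-ctr).round(4), [round(np.arctan2(v[1],v[0])-np.pi/2-q[2],3) for v in(A-ctr,A-B)])
E
```

```text
['top'] [ 0.4778 -0.0415  0.2529] 0.5
['side'] [ 0.4822 -0.0399  0.2518] 0.7
['top', 'side'] [ 0.4795 -0.0411  0.2528] 1.16
drum,seat [[ 0.4583  0.0412  0.092 ]
 [ 0.5273 -0.1062  0.085 ]]
top stripe tip rel centre [0.0216 0.0102 0.    ] inner [ 0.0005 -0.0012  0.    ] [np.float64(-1.383), np.float64(-1.329)]
side stripe tip rel centre [0.0271 0.0154 0.    ] inner [0.0039 0.0051 0.    ] [np.float64(-1.308), np.float64(-1.405)]
```

The plate is at about (0.4795, -0.0411) with yaw 0.253 rad. The drum is at about -1.34 rad. Now the approach: turn the tool to heading -30°, then travel.

drive_tool([
  {"wz":7},
  {"wz":7},
  {"wz":7},
  {"wz":7},
  {"wz":7},
  {"wz":7},
  {"wz":7},
  {"wz":7},
  {"wz":7},
  {"wz":7},
], fingers=-1, newtons=30)

```text
$.moves[0]: bad value
```

drive_tool([
  {"wz":7},
  {"wz":7},
  {"wz":7},
  {"wz":2},
  {"x":-10,"y":12},
  {"x":-22,"y":25},
  {"x":-22,"y":25},
  {"x":-22,"y":25},
  {"x":-22,"y":25},
  {"x":-22,"y":25},
])

```text
$.moves[0]: bad value
```

drive_tool([
  {"x":-22,"y":25},
  {"x":-22,"y":25},
  {"x":-22,"y":25},
  {"x":-22,"y":25},
  {"x":-22,"y":25},
  {"x":-22,"y":25},
  {"x":-22,"y":25},
  {"x":-22,"y":25},
  {"x":-22,"y":25},
  {},
])

```text
$.moves[0]: bad value
```

```bash
cat > to.py <<'E'
import sys,numpy as np
from cell import r
from scipy.spatial.transform import Rotation as Ro
from geo import fw
q=np.load("q.npy");T={"drum":(0,85,81),"seat":(30,-75,85)}
s=r.sense();R=Ro.from_quat(s["tcp_rot"]).as_matrix()
t=fw(q,[T[sys.argv[1]]])[0]
print("t",s["time"],"pos",s["tcp_pos"].round(4),"move mm",(R.T@(t-s["tcp_pos"])*1e3).round(1),"heading y",np.degrees(np.arctan2(R[1,1],R[0,1])).round(2),"seat heading",(np.degrees(q[2])-90).round(2),"zaxis",R[:,2].round(3),"F",s["contact_force"].round(1),"open",s["opening"],"ff",s["finger_force"],"j",s["joints"].round(2))
E
python3 to.py drum
```

```text
t 0.1 pos [0.2825 0.5567 0.2381] move mm [-390.1 -379.8  157.8] heading y 63.08 seat heading -75.51 zaxis [-0.001 -0.002 -1.   ] F [-0.2  0.4 -1.4] open 0.08522169055272404 ff 0.0 j [ 0.99  0.22  1.61 -0.    1.31 -0.11]
```

The calls were refused, probably because each row must give all six numbers.

drive_tool([
  {"x":0,"y":0,"z":0,"wx":0,"wy":0,"wz":7},
  {"x":0,"y":0,"z":0,"wx":0,"wy":0,"wz":7},
  {"x":0,"y":0,"z":0,"wx":0,"wy":0,"wz":7},
  {"x":0,"y":0,"z":0,"wx":0,"wy":0,"wz":7},
  {"x":0,"y":0,"z":0,"wx":0,"wy":0,"wz":7},
  {"x":0,"y":0,"z":0,"wx":0,"wy":0,"wz":7},
  {"x":0,"y":0,"z":0,"wx":0,"wy":0,"wz":7},
  {"x":0,"y":0,"z":0,"wx":0,"wy":0,"wz":7},
  {"x":0,"y":0,"z":0,"wx":0,"wy":0,"wz":7},
  {"x":0,"y":0,"z":0,"wx":0,"wy":0,"wz":7},
], fingers=-1, newtons=30)

```text
time: 0.93
tcp_pos: [0.2826, 0.5569, 0.2385]
tcp_rot: [0.75, 0.661, -0.001, 0.0]
contact_force: [-0.0, -0.6, 0.5]
opening: 0.0853
finger_force: 0.0
```

drive_tool([
  {"x":0,"y":0,"z":0,"wx":0,"wy":0,"wz":7},
  {"x":0,"y":0,"z":0,"wx":0,"wy":0,"wz":7},
  {"x":0,"y":0,"z":0,"wx":0,"wy":0,"wz":7},
  {"x":0,"y":0,"z":0,"wx":0,"wy":0,"wz":2},
  {"x":-11,"y":12,"z":0,"wx":0,"wy":0,"wz":0},
  {"x":-22,"y":25,"z":0,"wx":0,"wy":0,"wz":0},
  {"x":-22,"y":25,"z":0,"wx":0,"wy":0,"wz":0},
  {"x":-22,"y":25,"z":0,"wx":0,"wy":0,"wz":0},
  {"x":-22,"y":25,"z":0,"wx":0,"wy":0,"wz":0},
  {"x":-22,"y":25,"z":0,"wx":0,"wy":0,"wz":0},
])

```text
time: 1.77
tcp_pos: [0.3411, 0.3824, 0.2386]
tcp_rot: [0.866, 0.501, -0.001, 0.0]
contact_force: [1.0, 0.9, 0.4]
opening: 0.0854
finger_force: 0.0
```

drive_tool([
  {"x":-22,"y":25,"z":0,"wx":0,"wy":0,"wz":0},
  {"x":-22,"y":25,"z":0,"wx":0,"wy":0,"wz":0},
  {"x":-22,"y":25,"z":0,"wx":0,"wy":0,"wz":0},
  {"x":-22,"y":25,"z":0,"wx":0,"wy":0,"wz":0},
  {"x":-22,"y":25,"z":0,"wx":0,"wy":0,"wz":0},
  {"x":-22,"y":25,"z":0,"wx":0,"wy":0,"wz":0},
  {"x":-22,"y":25,"z":0,"wx":0,"wy":0,"wz":0},
  {"x":-22,"y":25,"z":0,"wx":0,"wy":0,"wz":0},
  {"x":-22,"y":25,"z":0,"wx":0,"wy":0,"wz":0},
  {"x":-22,"y":25,"z":0,"wx":0,"wy":0,"wz":0},
])

```text
time: 2.6
tcp_pos: [0.4481, 0.0671, 0.2389]
tcp_rot: [0.866, 0.501, -0.0, -0.0]
contact_force: [0.7, 0.5, -1.2]
opening: 0.0853
finger_force: 0.0
```

```bash
python3 to.py drum
```

```text
t 2.6 pos [0.4481 0.0671 0.2389] move mm [-17.4  21.8 157.9] heading y -29.92 seat heading -75.51 zaxis [-0.  0. -1.] F [ 0.7  0.5 -1.2] open 0.08532731741771192 ff 0.0 j [-0.01 -0.16  2.    0.    1.3   0.52]
```

drive_tool([
  {"x":-17.5,"y":22,"z":20,"wx":0,"wy":0,"wz":0},
  {"x":0,"y":0,"z":25,"wx":0,"wy":0,"wz":0},
  {"x":0,"y":0,"z":25,"wx":0,"wy":0,"wz":0},
  {"x":0,"y":0,"z":20,"wx":0,"wy":0,"wz":0},
  {"x":0,"y":0,"z":18,"wx":0,"wy":0,"wz":0},
  {"x":0,"y":0,"z":15,"wx":0,"wy":0,"wz":0},
  {"x":0,"y":0,"z":15,"wx":0,"wy":0,"wz":0},
  {"x":0,"y":0,"z":12,"wx":0,"wy":0,"wz":0},
  {"x":0,"y":0,"z":8,"wx":0,"wy":0,"wz":0},
  {"x":0,"y":0,"z":0,"wx":0,"wy":0,"wz":0},
])

```text
time: 3.43
tcp_pos: [0.4565, 0.0427, 0.0791]
tcp_rot: [0.866, 0.501, -0.002, -0.001]
contact_force: [0.3, 0.2, -0.4]
opening: 0.085
finger_force: 0.0
```

drive_tool([
  {"x":0,"y":0,"z":0,"wx":0,"wy":0,"wz":0},
  {"x":0,"y":0,"z":0,"wx":0,"wy":0,"wz":0},
  {"x":0,"y":0,"z":0,"wx":0,"wy":0,"wz":0},
  {"x":0,"y":0,"z":0,"wx":0,"wy":0,"wz":0},
  {"x":0,"y":0,"z":0,"wx":0,"wy":0,"wz":0},
  {"x":0,"y":0,"z":0,"wx":0,"wy":0,"wz":0},
  {"x":0,"y":0,"z":0,"wx":0,"wy":0,"wz":0},
  {"x":0,"y":0,"z":0,"wx":0,"wy":0,"wz":0},
  {"x":0,"y":0,"z":0,"wx":0,"wy":0,"wz":0},
  {"x":0,"y":0,"z":0,"wx":0,"wy":0,"wz":0},
], fingers=0.5, newtons=25)

```text
time: 4.27
tcp_pos: [0.4601, 0.0423, 0.0826]
tcp_rot: [0.866, 0.501, 0.001, 0.001]
contact_force: [1.2, -1.3, 6.6]
opening: 0.0533
finger_force: 31.0
```

```bash
python3 to.py drum;  python3 - <<'E'
from cell import r
import cv2
f=r.camera("top")["frame"][170:310,200:390];g=r.camera("side")["frame"][160:300,165:355]
cv2.imwrite("pics/g1.png",cv2.hconcat([cv2.resize(a,(400,295),interpolation=cv2.INTER_CUBIC) for a in(f,g)]))
E
```

```text
t 4.2667 pos [0.4601 0.0423 0.0826] move mm [-1.8 -1.1  1.6] heading y -29.9 seat heading -75.51 zaxis [ 0.003 -0.001 -1.   ] F [ 1.2 -1.3  6.6] open 0.053317255927019185 ff 31.01350486278534 j [-0.06  0.07  2.11 -0.    0.96  0.46]
```

View pics/g1.png

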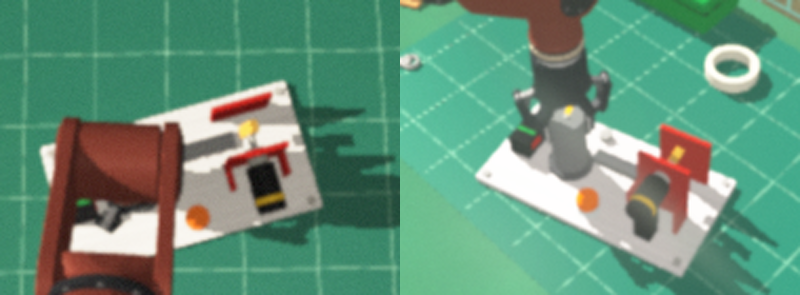

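The drum is gripped between the fingers, opening 53 mm, with little force on the arm. Turning it 77° counter-clockwise.

drive_tool([
  {"x":0,"y":0,"z":0,"wx":0,"wy":0,"wz":-3},
  {"x":0,"y":0,"z":0,"wx":0,"wy":0,"wz":-5},
  {"x":0,"y":0,"z":0,"wx":0,"wy":0,"wz":-5},
  {"x":0,"y":0,"z":0,"wx":0,"wy":0,"wz":-5},
  {"x":0,"y":0,"z":0,"wx":0,"wy":0,"wz":-5},
  {"x":0,"y":0,"z":0,"wx":0,"wy":0,"wz":-5},
  {"x":0,"y":0,"z":0,"wx":0,"wy":0,"wz":-5},
  {"x":0,"y":0,"z":0,"wx":0,"wy":0,"wz":-5},
  {"x":0,"y":0,"z":0,"wx":0,"wy":0,"wz":-5},
  {"x":0,"y":0,"z":0,"wx":0,"wy":0,"wz":-5},
])

```text
time: 5.2
tcp_pos: [0.4596, 0.0424, 0.0825]
tcp_rot: [0.586, 0.811, 0.0, 0.001]
contact_force: [-1.1, -3.3, 7.5]
opening: 0.0537
finger_force: 31.1
```

drive_tool([
  {"x":0,"y":0,"z":0,"wx":0,"wy":0,"wz":-5},
  {"x":0,"y":0,"z":0,"wx":0,"wy":0,"wz":-5},
  {"x":0,"y":0,"z":0,"wx":0,"wy":0,"wz":-5},
  {"x":0,"y":0,"z":0,"wx":0,"wy":0,"wz":-5},
  {"x":0,"y":0,"z":0,"wx":0,"wy":0,"wz":-5},
  {"x":0,"y":0,"z":0,"wx":0,"wy":0,"wz":-3},
  {"x":0,"y":0,"z":0,"wx":0,"wy":0,"wz":-1.5},
  {"x":0,"y":0,"z":0,"wx":0,"wy":0,"wz":0},
  {"x":0,"y":0,"z":0,"wx":0,"wy":0,"wz":0},
  {"x":0,"y":0,"z":0,"wx":0,"wy":0,"wz":0},
])

```text
time: 6.03
tcp_pos: [0.4593, 0.0422, 0.0826]
tcp_rot: [0.362, 0.932, 0.0, 0.001]
contact_force: [-2.1, -4.2, 8.0]
opening: 0.0532
finger_force: 31.2
```

```bash
python3 to.py drum
```

```text
t 6.0333 pos [0.4593 0.0422 0.0826] move mm [ 0.1 -1.4  1.6] heading y 47.57 seat heading -75.51 zaxis [ 0.001 -0.    -1.   ] F [-2.1 -4.2  8. ] open 0.053248046450772135 ff 31.155876517295837 j [-0.06  0.07  2.11 -0.    0.96 -0.89]
```

drive_tool([
  {"x":0,"y":0,"z":0,"wx":0,"wy":0,"wz":0},
  {"x":0,"y":0,"z":0,"wx":0,"wy":0,"wz":0},
  {"x":0,"y":0,"z":0,"wx":0,"wy":0,"wz":0},
  {"x":0,"y":0,"z":0,"wx":0,"wy":0,"wz":0},
  {"x":0,"y":0,"z":0,"wx":0,"wy":0,"wz":0},
  {"x":0,"y":0,"z":0,"wx":0,"wy":0,"wz":0},
  {"x":0,"y":0,"z":-8,"wx":0,"wy":0,"wz":0},
  {"x":0,"y":0,"z":-15,"wx":0,"wy":0,"wz":0},
  {"x":0,"y":0,"z":-25,"wx":0,"wy":0,"wz":0},
  {"x":0,"y":0,"z":-35,"wx":0,"wy":0,"wz":0},
], fingers=-1)

```text
time: 6.87
tcp_pos: [0.456, 0.0427, 0.1629]
tcp_rot: [0.362, 0.932, -0.001, -0.003]
contact_force: [0.2, -0.3, 0.3]
opening: 0.0855
finger_force: 0.0
```

drive_tool([
  {"x":0,"y":0,"z":-40,"wx":0,"wy":0,"wz":0},
  {"x":0,"y":0,"z":-40,"wx":0,"wy":0,"wz":0},
  {"x":0,"y":0,"z":0,"wx":0,"wy":0,"wz":7},
  {"x":0,"y":0,"z":0,"wx":0,"wy":0,"wz":7},
  {"x":0,"y":0,"z":0,"wx":0,"wy":0,"wz":7},
  {"x":0,"y":0,"z":0,"wx":0,"wy":0,"wz":7},
  {"x":0,"y":0,"z":0,"wx":0,"wy":0,"wz":7},
  {"x":0,"y":0,"z":0,"wx":0,"wy":0,"wz":7},
  {"x":0,"y":0,"z":0,"wx":0,"wy":0,"wz":7},
  {"x":0,"y":0,"z":0,"wx":0,"wy":0,"wz":7},
])

```text
time: 7.7
tcp_pos: [0.4585, 0.0427, 0.2449]
tcp_rot: [0.759, 0.651, 0.0, 0.0]
contact_force: [0.9, 0.2, 0.5]
opening: 0.0857
finger_force: 0.0
```

drive_tool([
  {"x":0,"y":0,"z":0,"wx":0,"wy":0,"wz":7},
  {"x":0,"y":0,"z":0,"wx":0,"wy":0,"wz":7},
  {"x":0,"y":0,"z":0,"wx":0,"wy":0,"wz":7},
  {"x":0,"y":0,"z":0,"wx":0,"wy":0,"wz":7},
  {"x":0,"y":0,"z":0,"wx":0,"wy":0,"wz":7},
  {"x":0,"y":0,"z":0,"wx":0,"wy":0,"wz":7},
  {"x":0,"y":0,"z":0,"wx":0,"wy":0,"wz":7},
  {"x":0,"y":0,"z":0,"wx":0,"wy":0,"wz":7},
  {"x":0,"y":0,"z":0,"wx":0,"wy":0,"wz":7},
  {"x":0,"y":0,"z":0,"wx":0,"wy":0,"wz":4},
])

```text
time: 8.53
tcp_pos: [0.4585, 0.0426, 0.2449]
tcp_rot: [0.992, 0.124, 0.0, -0.0]
contact_force: [0.7, -0.4, 0.7]
opening: 0.0855
finger_force: 0.0
```

```bash
python3 to.py seat
```

```text
t 8.5333 pos [0.4585 0.0426 0.2449] move mm [ 29.9 161.2 159.9] heading y -75.72 seat heading -75.51 zaxis [ 0.  0. -1.] F [ 0.7 -0.4  0.7] open 0.08546369028327344 ff 0.0 j [-0.06 -0.15  1.98  0.    1.31  1.26]
```

drive_tool([
  {"x":3,"y":16,"z":0,"wx":0,"wy":0,"wz":0},
  {"x":3,"y":16,"z":0,"wx":0,"wy":0,"wz":0},
  {"x":3,"y":16,"z":0,"wx":0,"wy":0,"wz":0},
  {"x":3,"y":16,"z":0,"wx":0,"wy":0,"wz":0},
  {"x":3,"y":16,"z":0,"wx":0,"wy":0,"wz":0},
  {"x":3,"y":16,"z":0,"wx":0,"wy":0,"wz":0},
  {"x":3,"y":16,"z":0,"wx":0,"wy":0,"wz":0},
  {"x":3,"y":16,"z":0,"wx":0,"wy":0,"wz":0},
  {"x":3,"y":16,"z":0,"wx":0,"wy":0,"wz":0},
  {"x":3,"y":17,"z":0,"wx":0,"wy":0,"wz":0},
])

```text
time: 9.37
tcp_pos: [0.5287, -0.1067, 0.2446]
tcp_rot: [0.992, 0.127, 0.0, 0.0]
contact_force: [-0.7, -0.0, -0.4]
opening: 0.0852
finger_force: 0.0
```

```bash
python3 to.py seat;  python3 - <<'E'
from cell import r
import cv2
f=r.camera("top")["frame"][225:275,235:295];g=r.camera("side")["frame"][185:255,205:275]
f2=cv2.resize(f,(400,333),interpolation=cv2.INTER_CUBIC);g2=cv2.resize(g,(400,400),interpolation=cv2.INTER_CUBIC)
f2=cv2.copyMakeBorder(f2,0,67,0,0,cv2.BORDER_CONSTANT)
cv2.imwrite("pics/d1.png",cv2.hconcat([f2,g2]))
E
```

```text
t 9.3667 pos [ 0.5287 -0.1067  0.2446] move mm [ -1.2  -0.8 159.6] heading y -75.4 seat heading -75.51 zaxis [ 0.  0. -1.] F [-0.7 -0.  -0.4] open 0.08518228318207477 ff 0.0 j [-0.33  0.03  1.81  0.    1.3   0.99]
```

View pics/d1.png

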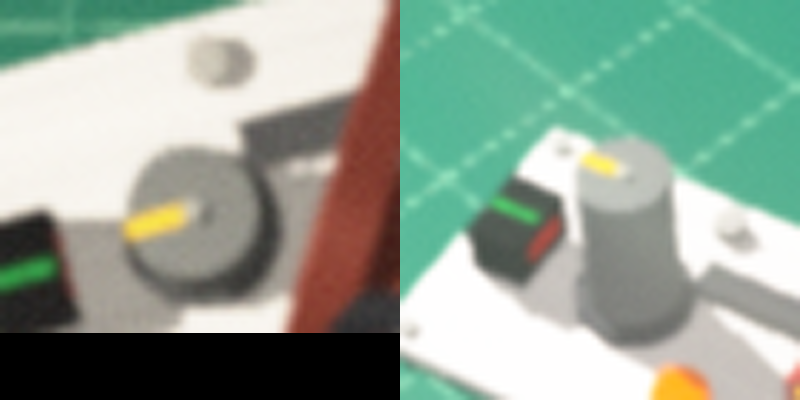

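The stripe now points towards the reader: in the top crop it runs (127,231)-(193,212), and the reader's green line runs (0,281)-(55,267). I'll measure it precisely.

Run:
```python
from cell import r
from geo import *
q=np.load("q.npy");ctr=fw(q,[(0,85,119)])[0]
for n,(a,b,c,d) in(("top",(225,275,235,285)),("side",(200,235,232,260))):
  for tag,lo,hi,z in(("yellow",(20,110,120),(35,255,255),.119),("green",(45,120,60),(80,255,255),.046)):
    if n=="side" and tag=="green": a,b,c,d=215,228,215,236
    cam=C[n]; f=r.camera(n)["frame"]
    h=cv2.cvtColor(f,cv2.COLOR_BGR2HSV)
    if tag=="green" and n=="top": a,b,c,d=253,272,229,247
    m=cv2.inRange(h,lo,hi); k=np.zeros_like(m);k[a:b,c:d]=m[a:b,c:d]
    v,u=np.nonzero(k)
    if len(u)<6: print(n,tag,len(u));continue
    w=h[v,u,1].astype(float)
    P=np.array([onplane(cam,p,z)[:2] for p in zip(u,v)])
    mu=P.mean(0);e=np.linalg.svd(P-mu)[2][0]
    if e[1]<0:e=-e
    print(n,tag,len(u),"dir err",round(np.arctan2(e[1],e[0])-np.pi/2-q[2],3),"centroid in fixture",(np.array([[np.cos(q[2]),np.sin(q[2])],[-np.sin(q[2]),np.cos(q[2])]])@(mu-q[:2])*1e3).round(1))
```

```text
top yellow 29 dir err 0.051 centroid in fixture [ -1.5 100.7]
top green 37 dir err 0.025 centroid in fixture [ -1.4 163.2]
side yellow 9 dir err 0.091 centroid in fixture [  3.8 102.2]
side green 51 dir err -0.192 centroid in fixture [  6.2 185.2]
```

Run:
```python
from cell import r
from geo import *
q=np.load("q.npy");Rm=np.array([[np.cos(q[2]),np.sin(q[2])],[-np.sin(q[2]),np.cos(q[2])]])
out=[]
for n,(a,b,c,d) in(("top",(240,272,252,282)),("side",(205,230,232,256))):
    F=np.mean([r.camera(n)["frame"].astype(float) for _ in range(6)],0);np.save(n+"_avg.npy",F)
    S=F[a:b,c:d];w=np.clip(np.minimum(S[...,1],S[...,2])-S[...,0]-25,0,None)
    lab=cv2.connectedComponents((w>0).astype(np.uint8))[1];k=np.argmax(np.bincount(lab.ravel(),weights=(w*(lab>0)).ravel()));w=w*(lab==k)
    v,u=np.nonzero(w);ww=w[v,u];P=np.array([Rm@(onplane(C[n],(x+c,y+a),.119)[:2]-q[:2]) for x,y in zip(u,v)])*1e3
    mu=np.average(P,axis=0,weights=ww);cov=np.cov(P.T,aweights=ww);e=np.linalg.eigh(cov)[1][:,1];e*=np.sign(e[1])
    print(n,len(u),"centroid",mu.round(2),"sd",np.sqrt(np.linalg.eigvalsh(cov)).round(1),"dir rad",round(np.arctan2(-e[0],e[1]),3))
    I=np.clip(F[225:280,225:290] if n=="top" else F[190:245,210:275],0,255).astype(np.uint8)
    out.append(cv2.resize(I,(400,338),interpolation=cv2.INTER_CUBIC))
    # expected axis point & circle
    t=np.linspace(0,2*np.pi,60);print("axis px",proj(C[n],fw(q,[(0,85,119)])).round(2))
cv2.imwrite("pics/d2.png",cv2.hconcat(out))
```

```text
top 52 centroid [ -1.47 100.2 ] sd [2.7 6.7] dir rad 0.04
axis px [[263.14 255.8 ]]
side 28 centroid [  4.13 101.46] sd [3.1 5.6] dir rad -0.027
axis px [[243.32 216.06]]
```

View pics/d2.png

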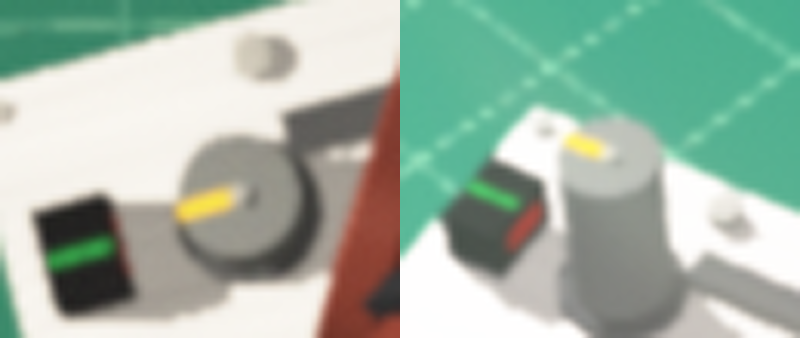

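The stripe is close to facing the reader. I know the turn was 77.5°, so the stripe's initial and current positions together give the axis and angle free of camera offset.

Run:
```python
from geo import *
q=np.load("q.npy");Rm=np.array([[np.cos(q[2]),np.sin(q[2])],[-np.sin(q[2]),np.cos(q[2])]])
def cen(n,F,box):
    a,b,c,d=box;S=F[a:b,c:d].astype(float);w=np.clip(np.minimum(S[...,1],S[...,2])-S[...,0]-30,0,None)
    lab=cv2.connectedComponents((w>0).astype(np.uint8))[1];k=np.argmax(np.bincount(lab.ravel(),weights=(w*(lab>0)).ravel()));w=w*(lab==k)
    v,u=np.nonzero(w);ww=w[v,u];P=np.array([Rm@(onplane(C[n],(x+c,y+a),.119)[:2]-q[:2]) for x,y in zip(u,v)])*1e3
    e=np.linalg.eigh(np.cov(P.T,aweights=ww))[1][:,1];
    return np.average(P,axis=0,weights=ww),e
B={"top":[(240,268,250,282),(240,272,252,282)],"side":[(203,222,236,256),(205,230,232,256)]}
t=np.radians(77.5);Q=np.array([[np.cos(t),-np.sin(t)],[np.sin(t),np.cos(t)]])
for n in B:
    c0,e0=cen(n,C[n]["frame"],B[n][0]);c1,e1=cen(n,np.load(n+"_avg.npy"),B[n][1])
    a=np.linalg.solve(np.eye(2)-Q,c1-Q@c0);d=c1-a
    e0=e0*np.sign(e0[0]);e1*=np.sign(e1[1])
    print(n,"c0",c0.round(1),"c1",c1.round(1),"axis",a.round(1),"r",np.linalg.norm(d).round(1),"angle",np.arctan2(-d[0],d[1]).round(3),"dirs",np.arctan2(-e1[0],e1[1]).round(3),(np.arctan2(-e0[0],e0[1])+t).round(3))
```

```text
top c0 [13.4 88.6] c1 [ -1.5 100.2] axis [-1.2 85.1] r 15.1 angle 0.015 dirs 0.036 -0.035
side c0 [19.9 91.4] c1 [  4.1 101.5] axis [ 5.7 86.6] r 14.9 angle 0.111 dirs -0.036 0.036
```

The best estimate of the drum is about +0.02 rad, so it's good. Now I'll descend on the bolt head with the TCP at z 74 mm, so that the pads centre on 85 mm.

drive_tool([
  {"x":0,"y":-1.5,"z":20,"wx":0,"wy":0,"wz":0},
  {"x":0,"y":0,"z":25,"wx":0,"wy":0,"wz":0},
  {"x":0,"y":0,"z":20,"wx":0,"wy":0,"wz":0},
  {"x":0,"y":0,"z":15,"wx":0,"wy":0,"wz":0},
  {"x":0,"y":0,"z":10,"wx":0,"wy":0,"wz":0},
  {"x":0,"y":0,"z":10,"wx":0,"wy":0,"wz":0},
  {"x":0,"y":0,"z":10,"wx":0,"wy":0,"wz":0},
  {"x":0,"y":0,"z":10,"wx":0,"wy":0,"wz":0},
  {"x":0,"y":0,"z":10,"wx":0,"wy":0,"wz":0},
  {"x":0,"y":0,"z":0,"wx":0,"wy":0,"wz":0},
])

```text
time: 11.1
tcp_pos: [0.5264, -0.1038, 0.1121]
tcp_rot: [0.992, 0.127, -0.002, -0.001]
contact_force: [-1.1, 0.3, -0.3]
opening: 0.0854
finger_force: 0.0
```

```bash
python3 to.py seat;  python3 - <<'E'
from cell import r
import cv2
f=r.camera("top")["frame"][190:280,270:370];g=r.camera("side")["frame"][190:280,240:340]
cv2.imwrite("pics/b1.png",cv2.hconcat([cv2.resize(a,(400,360),interpolation=cv2.INTER_CUBIC) for a in(f,g)]))
E
```

```text
t 11.1 pos [ 0.5264 -0.1038  0.1121] move mm [ 0.4  2.7 27.1] heading y -75.42 seat heading -75.51 zaxis [-0.004  0.001 -1.   ] F [-1.1  0.3 -0.3] open 0.08541509696831852 ff 0.0 j [-0.33  0.18  1.92 -0.    1.05  0.99]
```

View pics/b1.png

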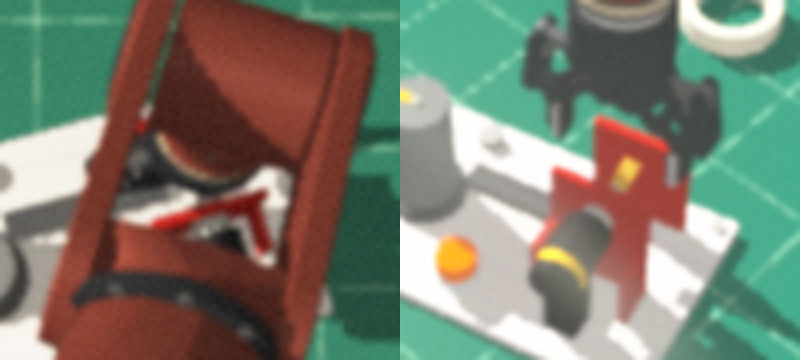

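The side view shows the open fingers at (560,110) and (690,150), either side of the head at (627,170), inside the gap. I'll descend the rest and close.

drive_tool([
  {"x":0,"y":1.5,"z":6,"wx":0,"wy":0,"wz":0},
  {"x":1,"y":0,"z":6,"wx":0,"wy":0,"wz":0},
  {"x":0,"y":0,"z":6,"wx":0,"wy":0,"wz":0},
  {"x":0,"y":0,"z":6,"wx":0,"wy":0,"wz":0},
  {"x":0,"y":0,"z":6,"wx":0,"wy":0,"wz":0},
  {"x":0,"y":0,"z":6,"wx":0,"wy":0,"wz":0},
  {"x":0,"y":0,"z":2,"wx":0,"wy":0,"wz":0},
  {"x":0,"y":0,"z":0,"wx":0,"wy":0,"wz":0},
  {"x":0,"y":0,"z":0,"wx":0,"wy":0,"wz":0},
  {"x":0,"y":0,"z":0,"wx":0,"wy":0,"wz":0},
])

```text
time: 12.03
tcp_pos: [0.5294, -0.1055, 0.0766]
tcp_rot: [0.992, 0.127, 0.0, 0.0]
contact_force: [-0.0, -1.1, -0.1]
opening: 0.0853
finger_force: 0.0
```

```bash
python3 to.py seat
```

```text
t 12.0333 pos [ 0.5294 -0.1055  0.0766] move mm [-2.2  0.1 -8.4] heading y -75.42 seat heading -75.51 zaxis [ 0.001 -0.    -1.   ] F [-0.  -1.1 -0.1] open 0.08532191381862739 ff 0.0 j [-0.33  0.24  1.93  0.    0.98  0.99]
```

drive_tool([
  {"x":-1,"y":0,"z":2,"wx":0,"wy":0,"wz":0},
  {"x":0,"y":0,"z":0,"wx":0,"wy":0,"wz":0},
  {"x":0,"y":0,"z":0,"wx":0,"wy":0,"wz":0},
  {"x":0,"y":0,"z":0,"wx":0,"wy":0,"wz":0},
  {"x":0,"y":0,"z":0,"wx":0,"wy":0,"wz":0},
  {"x":0,"y":0,"z":0,"wx":0,"wy":0,"wz":0},
  {"x":0,"y":0,"z":0,"wx":0,"wy":0,"wz":0},
  {"x":0,"y":0,"z":0,"wx":0,"wy":0,"wz":0},
  {"x":0,"y":0,"z":0,"wx":0,"wy":0,"wz":0},
  {"x":0,"y":0,"z":0,"wx":0,"wy":0,"wz":0},
], fingers=1, newtons=60)

```text
time: 12.87
tcp_pos: [0.5284, -0.1058, 0.0746]
tcp_rot: [0.992, 0.127, 0.0, 0.0]
contact_force: [-1.3, -0.4, 1.9]
opening: 0.0113
finger_force: 58.4
```

drive_tool([
  {"x":0,"y":0,"z":0,"wx":0,"wy":0,"wz":0},
  {"x":0,"y":0,"z":0,"wx":0,"wy":0,"wz":0},
  {"x":0,"y":0,"z":0,"wx":0,"wy":0,"wz":0},
  {"x":0,"y":0,"z":0,"wx":0,"wy":0,"wz":0},
  {"x":0,"y":0,"z":0,"wx":0,"wy":0,"wz":0},
  {"x":0,"y":0,"z":0,"wx":0,"wy":0,"wz":0},
  {"x":0,"y":0,"z":0,"wx":0,"wy":0,"wz":0},
  {"x":0,"y":0,"z":0,"wx":0,"wy":0,"wz":0},
  {"x":0,"y":0,"z":0,"wx":0,"wy":0,"wz":0},
  {"x":0,"y":0,"z":0,"wx":0,"wy":0,"wz":0},
])

```text
time: 13.7
tcp_pos: [0.5284, -0.1058, 0.0745]
tcp_rot: [0.992, 0.127, 0.0, 0.0]
contact_force: [-1.2, -0.3, 4.4]
opening: 0.0111
finger_force: 58.7
```

```bash
python3 to.py seat;  python3 - <<'E'
from cell import r
import cv2
print(r.sense()["torque"])
f=r.camera("top")["frame"][200:300,220:330];g=r.camera("side")["frame"][190:280,230:330]
cv2.imwrite("pics/b2.png",cv2.hconcat([cv2.resize(a,(400,360),interpolation=cv2.INTER_CUBIC) for a in(f,g)]))
E
```

```text
t 13.7 pos [ 0.5284 -0.1058  0.0745] move mm [ -1.1   0.1 -10.5] heading y -75.42 seat heading -75.51 zaxis [ 0. -0. -1.] F [-1.2 -0.3  4.4] open 0.01112437551924528 ff 58.65483641624451 j [-0.33  0.24  1.93 -0.    0.97  0.99]
[-0.10417411  0.18685938 -0.00628307]
```

View pics/b2.png

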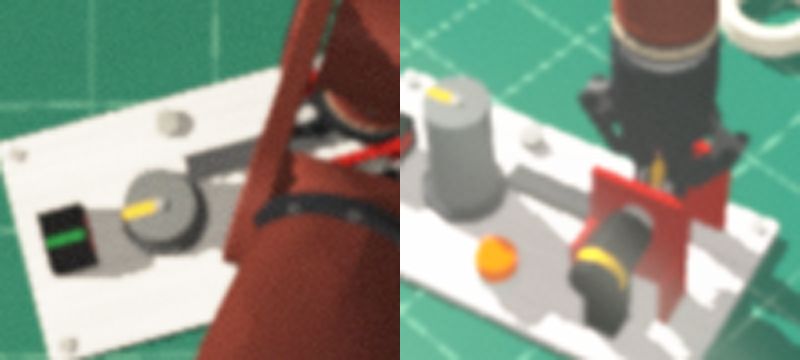

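The head stands upright between the closed fingers at (657,165). The 11 mm opening matches its 12 mm flats, since the reading ran 0.7 mm low on the drum too. The drum stripe still points at the reader, so I'm handing in.

```bash
python3 -c "
from cell import r
print(r.job_done())"
```

```text
the job is handed in; nothing more can be done
None
```

The job is handed in: the drum's stripe faces the reader to about 0.02 rad by my estimate, and the gripper is holding the bolt head upright at about 59 N, after about 14 of the 42 s.

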